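Close the coolant filter with its bayonet cap

ROBOT

A 6-joint arm with a two-finger parallel gripper is mounted at the origin on a cart in front of the work surface, level with it; the furniture and walls round the work are solid. World frame = base frame: x ahead of the robot, y to its left, z up, the work surface at z = 0. Lengths are in mm, angles in rad, forces in N, time in s.
With the tool pointing down it reaches from about 300 to 775 mm from the base axis. Payload 14.6 kg.
Tool frame: the origin (TCP) lies on the centre line of the jaws, within the pads' length; the fingertips stand 19 mm ahead of it and the grasp point (between the pads) is the TCP (bot.tip_reach is the distance from the TCP to the fingertips, in mm); z points along the fingers, y is the line along which they close (so a half turn about z gives the same grasp; the last joint's range is limited). The gripper opens to 85 mm and grips with 20 to 120 N. Pads are 22 mm wide; open, the fingers measure 114 mm over their backs; the gripper's body (76 mm by 85 mm) begins 54 mm behind the grasp point. The pads swing forward as they close: fully open they stand 13 mm farther back than shut.
Start: joints at [1.045, 0.3, 1.521, -0, 1.321, -0.067], TCP at [243.576, 493.113, 250.281] pointing down, gripper open.
Joint ranges: [-3.03, 3.03], [-0.79, 2.21], [0.23, 2.52], [-1.04, 4.18], [0, 3.07], [-2.55, 2.55]. Speed limits (rad/s): [2.22, 2.22, 2.57, 3.14, 3.14, 3.14].

INTERFACE

Orientations are given as a unit quaternion [w, x, y, z].
In Python, from rig import bot gives the robot as it stands. Calls block until the motion is done:
- bot.move_to(position, orientation): joint-space move of the TCP to a pose.
- bot.servo_line(position, attitude=None, speed=150, until_force=None): straight line of the TCP; attitude=None keeps the orientation; speed is the mean speed in mm/s. With until_force (N) it stops when the force on the tool has changed by that much, and returns True; else False.
- bot.move_joints(angles): joint-space move.
- bot.move_gripper(opening, grip_force=None): finger opening in mm; grip_force is the grip in N (None keeps the last); returns when the fingers have stopped.
- bot.dwell(seconds).
- bot.ik(position, orientation): joint angles nearest the present ones, or None.
- bot.read_state(): the state.
- bot.read_camera(name): name is "scene" or "top" or "wrist"; returns a dict with "image" (400x640x3 uint8, blue, green, red), "depth" (400x640 float32, mm along the optical axis (not along the pixel's ray), 0 where there is no reading), "fovy" (degrees; the focal length in pixels is half the picture's height over the tangent of half this angle, whatever the lens; pixels are square), "cx", "cy" (the principal point, pixels), "k1" (the pictures are not rectified: a ray, as slopes to the right and down, at radius r is drawn at 1 + k1 r^2 times it, then the intrinsics apply), "eye" and "attitude" of the camera in the world; the wrist camera has in their place "mount" (4x4, takes a point from camera to tool coordinates, whose origin is the TCP and whose axes are the flange's). Camera axes: x right, y down, z forward; pixel columns grow to the right and rows downward; lengths in mm; the calibration is good to about 2 mm. A picture is of the moment at which its call begins: read the wrist's pose just before it.
A pose or a line that the arm cannot do raises bot.MotionError and nothing moves.
- bot.finish_job(): hands the job in; it is judged then, once.
The state is a dict: "clock": time; "joint_positions": joint angles; "qvel": joint speeds; "effort": joint torques, N m; "ee_pos": TCP position; "tool_rot": TCP orientation; "ft_force": force on the tool from outside, world axes, zero at the start; "moment": the same for the moment, N m; "grip_width": finger opening in mm; "grip_force": force on a finger pad.
Only numpy, scipy, OpenCV 4.12 (cv2) and the standard library are available. Lean on these libraries where they do the work, as an engineer would, in place of code of your own. Each camera call takes 0.05 s, during which the arm holds its last target. There are 200 camera calls.

TASK

The saw's coolant filter on the bench has a new cartridge in it; close it with its black bayonet cap. The cap lies on its side: stand it upright on the bench beside the filter, spigot down, and let go, so that you can take it afresh from above by its wing grip. Then set it on the filter's mouth, feel for the two entry slots by turning it under light pressure, press it down against the cartridge's spring, turn it clockwise to the stop and let it spring up into its locking notches, so that it stays held down, level and locked when you let go; leave the old cartridge, the dropper bottle, the red specimen and the spanner as they are.

Things in the scene. Friction and masses are not known exactly. Their poses are not given: they have to be found in the camera images.
- cap_mid (a point): Loose black cap, 62 mm tall, 0.16 kg. Point: on its axis, middle of its eight-sided flange (48 mm across flats, 12 mm thick; flats face its +x, -x, +y, -y). z: axis, from spigot to wing grip; x: along lugs and wing. It starts lying on a flat, x vertical, wing roughly to world -y, point 24 mm up; its +y and -y flats are then free at the sides. Standing, the point is 30 mm up.
- cap_wing (a point): Centre of the cap's wing grip, on its axis 19 mm above cap_mid; same axes. The wing is a flat bar 40 mm long (x), 12 mm thick (y), 26 mm high (z), standing on the flange; it is the grip for pressing and turning.
- cap_foot (a point): Centre of the lower face of the cap's aluminium spigot, on its axis 30 mm below cap_mid; same axes. The spigot has diameter 35 mm, is 24 mm long and tapers to 31 mm at the nose. Two brass lugs at +x and -x, 8 mm wide, 6 mm high (6 to 12 mm above this face), reach 24 mm from the axis. White dots on the flange mark them.
- housing: Coolant filter fixed to the bench: blue bowl of diameter 64 mm with a ribbed aluminium collar (diameter 67 mm) on top; origin under the centre of its foot plate (96 x 124 mm). z up; the gauge is at -x, red-plugged ports at +y and -y. The mouth is 110 mm above the bench.
- mouth (a point): Centre of the mouth at the collar's top; housing's axes. Bore 38 mm; lip 8 mm thick with two opposite entry slots 11 mm wide (white dots). The collar is screwed on, so the slots' line lies anywhere within 0.3 rad either way of this x axis (not measured). Lugs on the lip: cap_mid 24 mm above here; lugs dropped into the slots: 19 mm, and the cap may be let go and retaken so.
- cartridge_top (a point): Centre of the new cartridge's green end disc at rest, 11 mm below the mouth; housing's axes. It stands on a spring: the spigot meets it with 5 N, needs 13 N when the lugs clear the lip's underside (cap_mid 10 mm above the mouth), 16 N at the bottom where the flange meets the collar (cap_mid 6 mm above the mouth).
- locked (a point): Where cap_mid is when the cap is locked, 13 mm above the mouth; housing's axes. From the slots, pressed below the lip, the cap turns clockwise seen from above by about 1.4 rad (80 degrees) to a solid stop (red dots); it cannot turn the other way. Over the last 0.2 rad the lip has notches 3 mm deep into which the spring lifts the lugs; this holds the cap when it is let go.
- old_cartridge: The fouled old cartridge, a brown pleated cylinder with green ends, diameter 34 mm, 64 mm tall, standing; origin at the centre of its underside. To be left alone.
- dropper: Brown dropper bottle, diameter 33 mm, 102 mm tall, standing; origin at the centre of its underside. To be left alone.
- specimen_red: Red resin specimen, diameter 30 mm, 19 mm tall; origin at the centre of its underside. To be left alone.
- spanner: Steel spanner, 163 mm long (y) and 27 mm wide, lying flat, 6 mm high; origin at the centre of its underside. To be left alone.
Not all that is in view belongs to the job. Of the things like the part that bears cap_mid, leave any that is orange; of the rest the larger one is meant.

How it is judged (in metres and radians):
On the way:
1. the cap stands upright on the bench beside the filter, let go (angle between cap_mid's own z axis and vertical below 0.06 rad and height (world z) of cap_mid below 0.033 m and horizontal distance between cap_mid and mouth above 0.08 m and contact force between cap and the fingers below 0.2 N and linear speed of cap below 0.02 m/s), for 0.2 s.
At the end, for the whole second after the job is handed in: The cap is locked in the filter's mouth: cap_mid 11.2 to 15.2 mm above the mouth point (13 mm when the lugs are in the notches), within 4 mm of its axis, tilted less than 0.08 rad, let go and at rest (z of cap_mid in the frame of mouth between 0.0112 and 0.0152 m and horizontal distance between cap_mid and mouth below 0.004 m and angle between cap_mid's own z axis and vertical below 0.08 rad and contact force between cap and the fingers below 0.2 N and linear speed of cap below 0.02 m/s and angular speed of cap below 0.1 rad/s); the robot touches nothing.
It fails at once if the old cartridge is pushed more than 25 mm or knocked over (distance of old_cartridge from where it was at the start of the episode above 0.025 m or angle between old_cartridge's own z axis and vertical above 0.4 rad).
It fails at once if the dropper bottle is pushed more than 25 mm or knocked over (distance of dropper from where it was at the start of the episode above 0.025 m or angle between dropper's own z axis and vertical above 0.4 rad).
It fails at once if the red specimen is pushed more than 25 mm or knocked over (distance of specimen_red from where it was at the start of the episode above 0.025 m or angle between specimen_red's own z axis and vertical above 0.4 rad).
It fails at once if the spanner is pushed more than 25 mm or knocked over (distance of spanner from where it was at the start of the episode above 0.025 m or angle between spanner's own z axis and vertical above 0.4 rad).
It also fails if it takes over 72 s, if anything falls off the work surface, if the arm or the gripper's body presses on something with over 40 N, if the wrist force passes 120 N, or if a joint passes its speed limit or range.

## Working session

There is one attempt and no reset: what is moved stays moved. The work goes in short steps, each a Python script; the robot and the scene stay as the last script left them, time stands still between calls to the robot, and variables do not carry over. Pictures are saved under pics/ and viewed, at most 10 in all, crops included, and the job is handed in when it is done.

```bash
ls; mkdir -p pics
python3 - <<'E'
from rig import bot
import cv2,numpy as np,pickle
s=bot.read_state();print(s)
d={}
for n in("scene","top"):
    c=bot.read_camera(n);d[n]=c
    cv2.imwrite(f"pics/{n}0.png",c["image"]);print(n,{k:v for k,v in c.items() if k not in("image","depth")})
pickle.dump(d,open("c0.pkl","wb"))
E
```

```text
pics
{'clock': 0.0, 'joint_positions': array([ 1.04539729e+00,  3.00481593e-01,  1.52163200e+00,  1.54054949e-05,
        1.32067504e+00, -6.66120040e-02]), 'qvel': array([-0.00087706,  0.00093749,  0.00148253, -0.00078604, -0.00071972,
        0.00086613]), 'effort': array([-8.40554603e-04, -5.43508387e+01, -3.61787510e+01, -7.86180090e-05,
        4.08969514e-03,  7.46665296e-05]), 'ee_pos': array([243.46626852, 492.92748362, 249.69399852]), 'tool_rot': array([-1.81572375e-04,  2.27388789e-01,  9.73803872e-01, -5.69807113e-04]), 'ft_force': array([-0.46094429,  0.05211215,  0.07121916]), 'moment': array([0.02795816, 0.02741404, 0.02447289]), 'grip_force': 0.0, 'grip_width': 85.53096032579107}
scene {'fovy': 48.20015511892939, 'cx': 316.26002202270513, 'cy': 200.8552345922294, 'k1': -0.05097700429020632, 'eye': array([  96.0392108 , -443.57692816,  676.61017525]), 'attitude': array([-0.38313704,  0.85155568, -0.32339315,  0.15321814])}
top {'fovy': 47.29068252104591, 'cx': 308.12576640440676, 'cy': 201.76555178116843, 'k1': -0.1333591325614321, 'eye': array([439.32860215,  44.61727106, 935.59637606]), 'attitude': array([ 0.05028569, -0.70153179,  0.70962247, -0.04195765])}
```

View pics/scene0.png

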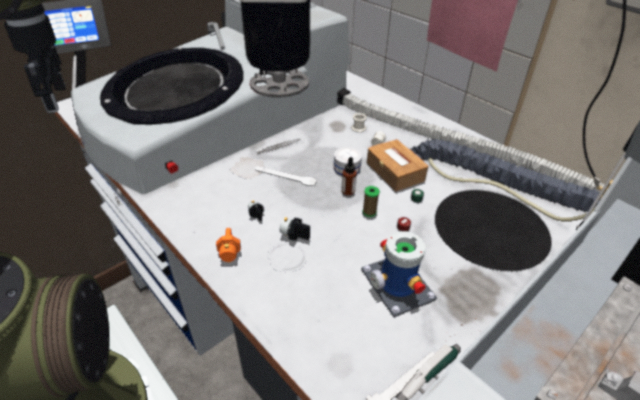

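View pics/top0.png

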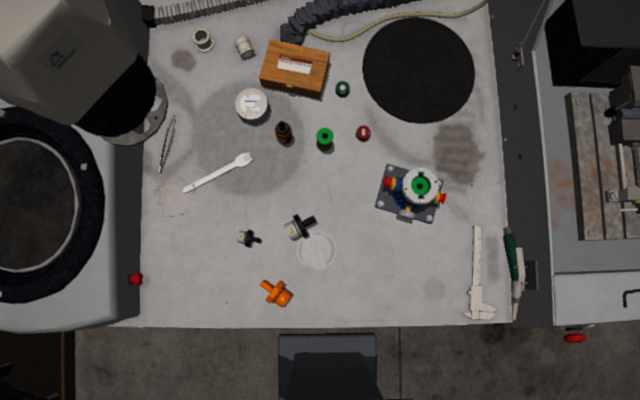

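Candidates in the top view: small black cap (247,238), large black cap (300,228), orange cap (276,292). The large black one at (300,228) is the one meant. I'll check it in a close crop.

```bash
cat > h.py <<'E'
import numpy as np,cv2
from scipy.spatial.transform import Rotation as R
def q2R(q): return R.from_quat([q[1],q[2],q[3],q[0]])
def R2q(r): x=r.as_quat(); return np.array([x[3],x[0],x[1],x[2]])
def f(c): return 200/np.tan(np.radians(c["fovy"])/2)
def ray(c,uv):
    K=np.array([[f(c),0,c["cx"]],[0,f(c),c["cy"]],[0,0,1]])
    p=cv2.undistortPoints(np.array(uv,float).reshape(-1,1,2),K,np.array([c["k1"],0,0,0,0]))[:,0]
    return np.c_[p,np.ones(len(p))]
def pose(c):
    if "T" in c: return c["T"]
    T=np.eye(4);T[:3,:3]=q2R(c["attitude"]).as_matrix();T[:3,3]=c["eye"];return T
def at_z(c,uv,z):
    T=pose(c);d=ray(c,uv)@T[:3,:3].T;return T[:3,3]+d*((z-T[2,3])/d[:,2])[:,None]
def cloud(c,mask=None,box=None):
    v,u=np.nonzero(c["depth"]>0)
    if box: 
        k=(u>=box[0])&(u<box[2])&(v>=box[1])&(v<box[3]);u,v=u[k],v[k]
    T=pose(c);d=ray(c,np.c_[u,v])*c["depth"][v,u][:,None]
    return d@T[:3,:3].T+T[:3,3],c["image"][v,u],np.c_[u,v]
def wrist(bot):
    s=bot.read_state();c=bot.read_camera("wrist");T=np.eye(4);T[:3,:3]=q2R(s["tool_rot"]).as_matrix();T[:3,3]=s["ee_pos"]
    c["T"]=T@c["mount"];return c
def down(a):
    "tool down, tool y (closing line) at world angle a (mod pi)"
    y=np.array([np.cos(a),np.sin(a),0]);z=np.array([0,0,-1.]);return R2q(R.from_matrix(np.c_[np.cross(y,z),y,z]))
E
python3 - <<'E'
from h import *;import pickle
d=pickle.load(open("c0.pkl","rb"));c=d["top"]
a=cv2.resize(c["image"][205:265,230:330],None,fx=5,fy=5,interpolation=cv2.INTER_CUBIC)
b=cv2.resize(c["image"][155:230,365:455],None,fx=4,fy=4,interpolation=cv2.INTER_CUBIC)
h=np.zeros((600,500,3),np.uint8);h[:300,:500]=a;h[300:600,:360]=b;cv2.imwrite("pics/crop.png",h)
print(at_z(c,[(300,228)],24),at_z(c,[(420,186)],110),at_z(c,[(247,238),(276,292)],20), at_z(c,[(325,138),(283,132),(363,132)],64))
for b in((284,212,318,243),(400,165,442,208)):
    P,I,uv=cloud(c,box=b);k=P[:,2]>8;print(P[k].min(0),P[k].max(0),np.median(P[k],0),np.median(P[~k],0))
E
```

```text
[[506.38335014  71.5457735   24.        ]] [[ 574.52114803 -152.48232829  110.        ]] [[487.63757594 178.47137117  20.        ]
 [379.85346914 120.43658396  20.        ]] [[679.79344006  19.78640421  64.        ]
 [693.21525461 102.37446044  64.        ]
 [691.18286439 -55.34830149  64.        ]]
[484.4616087   39.39617755  12.4960048 ] [533.54645818 103.13611513  52.56290006] [509.317914    75.0072713   40.88751341] [5.05836396e+02 6.38459443e+01 1.39380073e-01]
[ 542.91682124 -221.41183258    8.01556282] [ 631.04232225 -118.6675402   114.99340799] [ 571.052576   -153.04277284  101.78422437] [ 6.27807991e+02 -2.06040613e+02  2.08160426e-01]
```

View pics/crop.png

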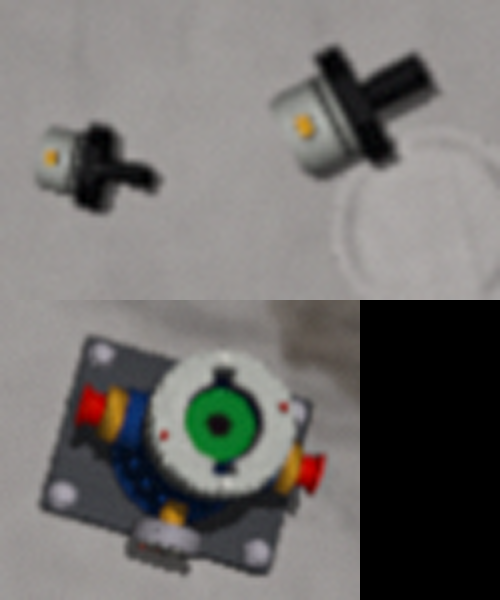

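The crop confirms it: large black cap with silver spigot, brass lug up, flange centre at about top px (301,226), and wing pointing to -y/+x. The filter slots are roughly along the image vertical. Next, wrist close-ups of both.

Run:
```python
from rig import bot
from h import *;import pickle
c=bot.read_camera("wrist");print(c["mount"].round(2),c["fovy"],c["k1"])
m=c["mount"]
def over(p,z):
    # put camera approx over p: tool down with y at angle a
    for a in (np.pi/2,-np.pi/2,0,np.pi):
        q=down(a);off=q2R(q).apply(m[:3,3]);
        t=np.array([p[0]-off[0],p[1]-off[1],z]);j=bot.ik(t,q)
        if j is not None:print(a,j.round(2));return t,q
    print("none")
W={}
for n,p,z in(("cap",(506,72),200),("mouth",(573,-152),300)):
    t,q=over(p,z);bot.move_to(t,q);bot.dwell(.3);c=wrist(bot);W[n]=c;print(n,c["T"].round(2)[:3])
    cv2.imwrite(f"pics/w_{n}.png",c["image"])
pickle.dump(W,open("w0.pkl","wb"));print(bot.read_state()["clock"])
h=np.vstack([cv2.resize(W[n]["image"],(480,300)) for n in W]);cv2.imwrite("pics/w.png",h)
```

```text
[[  -0.     -0.95   -0.3    76.2 ]
 [   1.     -0.      0.     -1.48]
 [  -0.     -0.3     0.95 -123.18]
 [   0.      0.      0.      1.  ]] 70.0058594872611 -0.010186911043785628
1.5707963267948966 [ 0.06  0.42  1.47 -0.    1.25 -1.51]
cap [[-0.0000e+00  9.5000e-01  3.0000e-01  5.0518e+02]
 [ 1.0000e+00 -0.0000e+00  0.0000e+00  7.2040e+01]
 [ 0.0000e+00  3.0000e-01 -9.5000e-01  3.2324e+02]]
1.5707963267948966 [-0.28  0.54  1.06 -0.    1.53 -1.85]
mouth [[-0.0000e+00  9.5000e-01  3.0000e-01  5.7232e+02]
 [ 1.0000e+00  0.0000e+00  0.0000e+00 -1.5154e+02]
 [ 0.0000e+00  3.0000e-01 -9.5000e-01  4.2305e+02]]
3.8083
```

View pics/w.png

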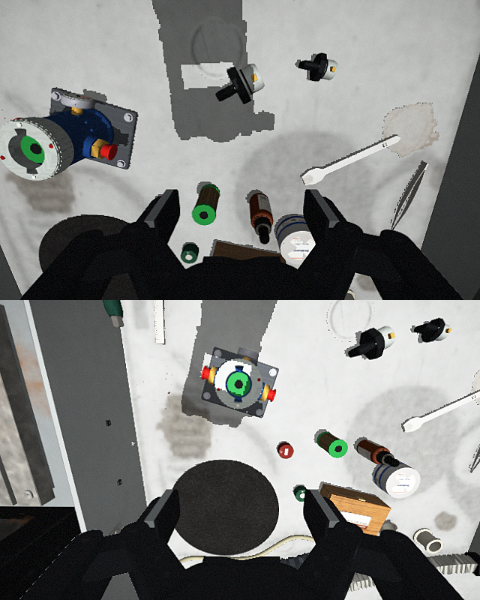

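The cap is at about (320,111) in the wrist "cap" picture and the mouth at about (319,110) in the "mouth" picture. I'll enlarge both and fit numerically.

Run:
```python
from h import *;import pickle
W=pickle.load(open("w0.pkl","rb"))
a=cv2.resize(W["cap"]["image"][75:150,280:360],(640,600),interpolation=cv2.INTER_CUBIC)
b=cv2.resize(W["mouth"]["image"][80:140,285:355],(700,600),interpolation=cv2.INTER_CUBIC)
cv2.imwrite("pics/ca.png",a);cv2.imwrite("pics/cb.png",b)
c=W["cap"];P,I,uv=cloud(c,box=(280,75,365,150));I=I.astype(int)
blk=(I.max(1)<60)&(P[:,2]>4);obj=(P[:,2]>6)
print("obj",P[obj].min(0),P[obj].max(0));print("blk",P[blk].min(0),P[blk].max(0),blk.sum())
q=P[obj][:,:2];w,v=np.linalg.eigh(np.cov((q).T));print("PCA axis",v[:,1],q.mean(0))
c=W["mouth"];P,I,uv=cloud(c,box=(270,60,370,160));k=(P[:,2]>105)&(P[:,2]<116)
(x,y),r=cv2.minEnclosingCircle(P[k][:,:2].astype(np.float32));print("collar",x,y,r,np.median(P[k],0))
k=abs(P[:,2]-99)<5;g=k&(I[:,1].astype(int)>I[:,2].astype(int)+60);print("green",P[g].mean(0),g.sum(), (P[g].min(0)+P[g].max(0))/2)
```

```text
obj [481.53857398  38.88283825  25.2409994 ] [531.2488004  102.16210416  49.43312959]
blk [485.65968838  38.95979125  26.33094058] [531.2488004   89.50786774  48.91611855] 1101
PCA axis [-0.46758488  0.88394818] [505.66360423  73.17072312]
collar 573.7044677734375 -155.79393005371094 34.43473815917969 [ 571.68440172 -156.06550475  109.37867159]
green [ 573.12666558 -155.85902598   98.49716581] 655 [ 573.45628528 -155.86816055   98.73798566]
```

View pics/ca.png

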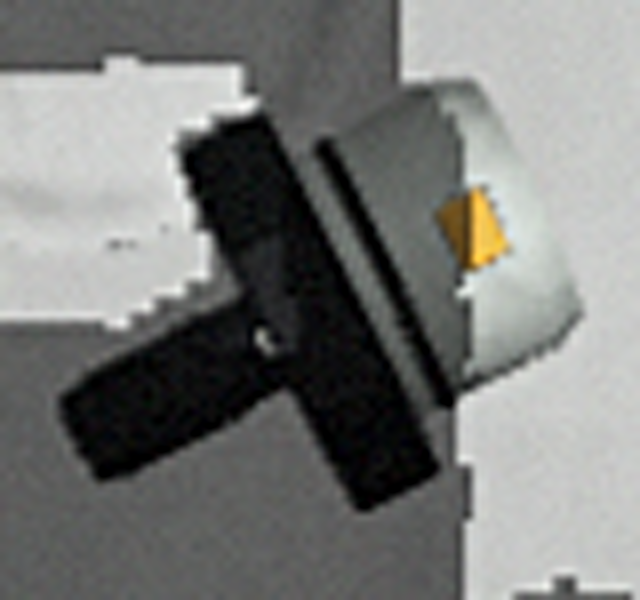

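View pics/cb.png

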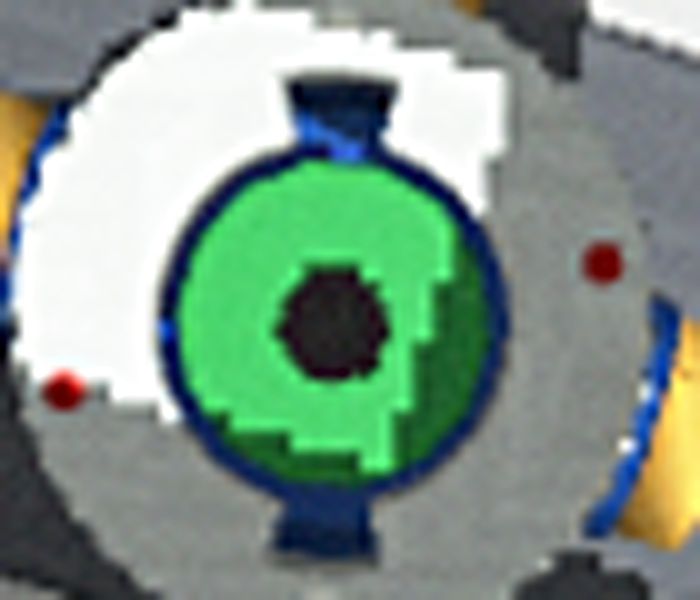

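Run:
```python
from rig import bot
from h import *;import pickle
W=pickle.load(open("w0.pkl","rb"));n=np.linalg.norm
c=W["cap"];uv=np.array([(180,140),(265,110),(365,510),(438,465)])/8+[280-.44,75-.44]
p=at_z(c,uv,34)[:,:2];print(p,"mid",p.mean(0)); e=(p[2]-p[0]+p[3]-p[1])/2;print("width",n(e),"ydir",e/n(e))
# dense: flange mid via cloud projection on axis
P,I,_=cloud(c,box=(280,75,365,150));z=np.array([.4676,-.8839]);k=P[:,2]>6
s=P[k][:,:2]@z;t=P[k][:,:2]@[.8839,.4676];print("extent along axis",s.min(),s.max(),"-> mid from ends",s.min()+30,s.max()-32)
for lo in range(int(s.min()),int(s.max()),4):
    m=(s>=lo)&(s<lo+4);print(lo,t[m].min().round(1),t[m].max().round(1),P[k][m][:,2].max().round(1))
c=W["mouth"];uv=np.array([(342,77),(327,560),(603,263),(63,390),(160,325),(508,325)])/10+[285-.45,80-.45]
p=at_z(c,uv,110)[:,:2];print(p);e=p[0]-p[1];print("slots",n(e),e/n(e),p[:2].mean(0),"dots",p[2:4].mean(0),p[2:4]-p[2:4].mean(0),"bore",p[4:].mean(0))
```

```text
[[488.39384934  53.60862401]
 [485.06361563  63.72675911]
 [531.53006238  75.72655571]
 [526.06780646  84.7253343 ]] mid [507.76383345  69.44681828]
width 47.272192483238314 ydir [0.88995665 0.45604514]
extent along axis 146.45948293206519 208.3965582978599 -> mid from ends 176.45948293206519 176.3965582978599
146 465.9 498.0 40.9
150 464.4 498.9 48.3
154 464.3 498.9 49.4
158 464.5 498.7 48.2
162 464.3 499.0 41.8
166 464.1 498.8 42.2
170 457.6 505.2 48.7
174 457.7 505.6 48.9
178 457.6 505.4 48.9
182 459.1 504.4 47.7
186 475.2 487.7 44.8
190 475.0 487.6 45.6
194 474.8 487.4 44.8
198 475.0 487.7 44.8
202 475.0 487.6 45.1
206 475.3 486.9 45.2
[[ 549.44315646 -154.30646408]
 [ 597.84558242 -156.02932618]
 [ 567.51855187 -127.16163656]
 [ 580.2969777  -183.80348817]
 [ 573.73529694 -173.43425916]
 [ 573.71046177 -136.96736282]]
slots 48.43307850433656 [-0.99936712  0.03557201] [ 573.64436944 -155.16789513] dots [ 573.90776479 -155.48256237] [[ -6.38921291  28.3209258 ]
 [  6.38921291 -28.3209258 ]] bore [ 573.72287935 -155.20081099]
```

```bash
cat >> h.py <<'E'
MID=np.array([508.1,69.2,24.]);CZ=np.array([.4676,-.8839,0]);MOUTH=np.array([573.7,-155.4,110.]);SLOT=-.0356
UP=np.array([0,0,1.])
def tilt(h,t,s=1):
    "tool z = down tilted by t toward horizontal heading h; y horizontal (sign s)"
    z=-UP*np.cos(t)+np.asarray(h)*np.sin(t);y=s*np.cross(UP,h);return R2q(R.from_matrix(np.c_[np.cross(y,z),y,z]))
E
python3 - <<'E'
from rig import bot
from h import *
for al in (.5,.6,.7,.8):
  for s in(1,-1):
    q=tilt(CZ,-al,s);z=q2R(q).apply([0,0,1]);g=MID+4*z
    r=[bot.ik(g-d*z,q) for d in(0,90)]
    print(al,s,[None if x is None else x.round(2) for x in r])
    for ph in(-.6,-.3,0,.3):
      h=np.array([np.cos(ph),np.sin(ph),0]);q2=tilt(h,np.pi/2-al,s);z2=q2R(q2).apply([0,0,1]);p=np.array([480,-30,31])+4*z2
      r=[bot.ik(p+d,q2) for d in(0,60*UP,-90*z2)]
      print("   ",ph,[None if x is None else x.round(2) for x in r])
E
```

```text
0.5 1 [array([-0.11,  0.66,  1.67,  0.45,  1.15, -0.85]), array([-0.17,  0.57,  1.58,  0.4 ,  1.33, -0.82])]
    -0.6 [array([0.13, 0.58, 2.26, 4.03, 0.86, 1.3 ]), array([0.13, 0.39, 2.28, 4.16, 0.76, 1.11]), None]
    -0.3 [array([-0.03,  0.56,  2.34,  3.46,  0.84,  1.48]), array([-0.03,  0.34,  2.37,  3.53,  0.66,  1.39]), None]
    0 [array([-0.23,  0.55,  2.36,  2.87,  0.85,  1.64]), array([-0.23,  0.33,  2.39,  2.81,  0.66,  1.72]), None]
    0.3 [array([-0.41,  0.56,  2.31,  2.31,  0.88,  1.79]), array([-0.41,  0.36,  2.34,  2.17,  0.77,  1.99]), array([-0.62,  0.35,  2.48,  2.05,  0.9 ,  1.88])]
0.5 -1 [array([-0.11,  0.66,  1.67,  0.45,  1.15,  2.29]), array([-0.17,  0.57,  1.58,  0.4 ,  1.33,  2.32])]
    -0.6 [array([ 0.13,  0.58,  2.26,  4.03,  0.86, -1.84]), array([ 0.13,  0.39,  2.28,  4.16,  0.76, -2.03]), None]
    -0.3 [array([-0.03,  0.56,  2.34,  3.46,  0.84, -1.66]), array([-0.03,  0.34,  2.37,  3.53,  0.66, -1.75]), None]
    0 [array([-0.23,  0.55,  2.36,  2.87,  0.85, -1.5 ]), array([-0.23,  0.33,  2.39,  2.81,  0.66, -1.42]), None]
    0.3 [array([-0.41,  0.56,
[... 3059 characters left out ...]
28])]
    0.3 [array([-0.33,  0.42,  2.25,  1.98,  0.47,  2.2 ]), None, None]
0.8 -1 [array([-0.18,  0.78,  1.58,  0.61,  1.39,  2.17]), array([-0.27,  0.74,  1.46,  0.55,  1.56,  2.21])]
    -0.6 [None, None, None]
    -0.3 [array([-0.06,  0.41,  2.27,  3.65,  0.34, -1.89]), array([-0.06,  0.23,  2.27,  4.09,  0.2 , -2.34]), array([-0.01,  0.11,  2.41,  4.14,  0.24, -2.35])]
    0 [array([-0.2 ,  0.41,  2.29,  2.71,  0.34, -1.3 ]), array([-0.2 ,  0.22,  2.29,  2.3 ,  0.19, -0.88]), array([-0.25,  0.09,  2.44,  2.24,  0.22, -0.86])]
    0.3 [array([-0.33,  0.42,  2.25,  1.98,  0.47, -0.94]), array([-0.33,  0.25,  2.25,  1.62,  0.42, -0.54]), array([-0.46,  0.14,  2.38,  1.55,  0.5 , -0.57])]
```

Run:
```python
from rig import bot
from h import *
for al in (.6,.7,.8):
  for s in(1,-1):
    for ph in(.7,1.1,1.57):
     for xy in((440,-20),(500,0)):
      h=np.array([np.cos(ph),np.sin(ph),0]);q2=tilt(h,np.pi/2-al,s);z2=q2R(q2).apply([0,0,1]);p=np.array([*xy,31])+4*z2
      r=[bot.ik(p+d,q2) for d in(0,60*UP,-90*z2)]
      print(al,s,ph,xy,[None if x is None else x.round(2) for x in r])
```

```text
0.6 1 0.7 (440, -20) [array([-0.54,  0.52,  2.27,  1.64,  0.9 ,  2.01]), array([-0.54,  0.33,  2.28,  1.5 ,  0.9 ,  2.23]), array([-0.77,  0.32,  2.34,  1.35,  1.  ,  2.14])]
0.6 1 0.7 (500, 0) [array([-0.41,  0.56,  2.15,  1.7 ,  0.84,  2.1 ]), array([-0.41,  0.4 ,  2.16,  1.56,  0.83,  2.3 ]), array([-0.61,  0.38,  2.24,  1.45,  0.93,  2.21])]
0.6 1 1.1 (440, -20) [array([-0.57,  0.59,  2.09,  1.2 ,  1.08,  2.1 ]), array([-0.57,  0.43,  2.1 ,  1.13,  1.14,  2.25]), array([-0.75,  0.46,  2.08,  1.01,  1.22,  2.18])]
0.6 1 1.1 (500, 0) [array([-0.45,  0.64,  1.97,  1.25,  1.06,  2.2 ]), array([-0.45,  0.5 ,  1.98,  1.18,  1.1 ,  2.33]), array([-0.62,  0.52,  1.98,  1.08,  1.18,  2.26])]
0.6 1 1.57 (440, -20) [array([-0.51,  0.68,  1.87,  0.84,  1.32,  2.1 ]), array([-0.51,  0.55,  1.88,  0.82,  1.4 ,  2.19]), array([-0.63,  0.62,  1.78,  0.73,  1.48,  2.15])]
0.6 1 1.57 (500, 0) [array([-0.42,  0.74,  1.73,  0.89,  1.33,  2.19]), array([-0.42,  0.62,  1.74,  0.87,  1.4 ,  2.27]), array([-0.54,  0.69,  1.66,  0.79,  1.48,  2.23])]
0.6 -1 0.7 (440, -20) [array([-0.54,  0.52,  2.27,  1.
[... 4403 characters left out ...]
.8 -1 1.1 (440, -20) [array([-0.49,  0.5 ,  2.1 ,  1.06,  0.92, -0.86]), array([-0.49,  0.35,  2.1 ,  0.97,  1.  , -0.71]), array([-0.65,  0.34,  2.09,  0.89,  1.09, -0.76])]
0.8 -1 1.1 (500, 0) [array([-0.39,  0.56,  1.97,  1.09,  0.9 , -0.75]), array([-0.39,  0.43,  1.97,  1.  ,  0.97, -0.61]), array([-0.53,  0.41,  1.98,  0.93,  1.05, -0.67])]
0.8 -1 1.57 (440, -20) [array([-0.46,  0.59,  1.91,  0.75,  1.17, -0.95]), array([-0.46,  0.47,  1.91,  0.72,  1.26, -0.86]), array([-0.57,  0.5 ,  1.83,  0.65,  1.34, -0.89])]
0.8 -1 1.57 (500, 0) [array([-0.37,  0.66,  1.77,  0.78,  1.18, -0.85]), array([-0.37,  0.55,  1.77,  0.75,  1.26, -0.77]), array([-0.48,  0.58,  1.7 ,  0.69,  1.34, -0.81])]
```

Run:
```python
from rig import bot
from h import *
al=.7;q=tilt(CZ,-al,1);z=q2R(q).apply([0,0,1]);g=MID+3*z
bot.move_gripper(85)
bot.move_to(g-100*z,q)
print(bot.servo_line(g,speed=80,until_force=8))
bot.move_gripper(0,80);s=bot.read_state();print(s["grip_width"],s["grip_force"],s["ee_pos"],g)
bot.servo_line(g+130*UP,speed=150)
ph=1.1;h=np.array([np.cos(ph),np.sin(ph),0]);q2=tilt(h,np.pi/2-al,1);z2=q2R(q2).apply([0,0,1]);p=np.array([440,-20,30])+3*z2
bot.move_to(p+70*UP,q2);bot.dwell(.3)
s=bot.read_state();print(s["grip_width"],s["grip_force"],s["ft_force"],s["clock"])
import pickle
c=bot.read_camera("scene");u=(320-60,200-60);
cv2.imwrite("pics/held.png",cv2.resize(c["image"][150:350,130:390],(780,600)))
```

```text
False
46.42778315531912 81.94738872349262 [507.44877376  70.70720415  22.07974873] [507.19627811  70.90829722  21.70543962]
46.5605478330984 81.98944915551692 [-0.19955054  0.33297879 -1.70535712] 10.95
```

View pics/held.png

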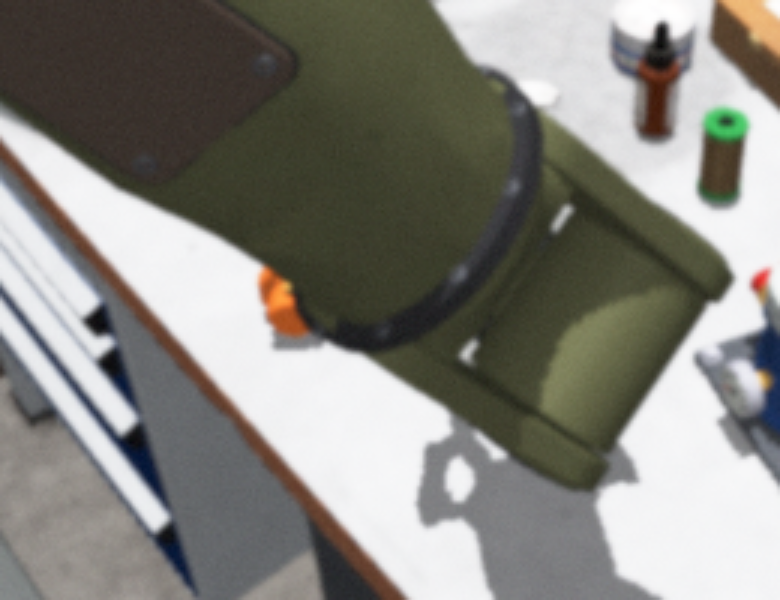

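The arm hides the cap, but the force reading shows its weight (1.7 N) in a 46.5 mm grip, so it is held. Lowering until contact.

Run:
```python
from rig import bot
from h import *
s=bot.read_state();p=s["ee_pos"];q=q2R(s["tool_rot"]);z2=q.apply([0,0,1])
bot.servo_line(p-60*UP,speed=100)
print(bot.servo_line(p-80*UP,speed=20,until_force=5));s=bot.read_state();print(s["ee_pos"],p[2]-s["ee_pos"][2],s["ft_force"],s["moment"])
print("cap_mid",s["ee_pos"]-3*z2)
bot.move_gripper(85);bot.dwell(.4);e=bot.read_state()["ee_pos"]
bot.servo_line(e-100*z2,speed=150)
# look from above with the wrist camera
m=bot.read_camera("wrist")["mount"];qd=down(1.57);off=q2R(qd).apply(m[:3,3])
bot.move_to([440-off[0]-30,-20-off[1],200],qd);bot.dwell(.3);c=wrist(bot)
import pickle;pickle.dump(c,open("w1.pkl","wb"));print(bot.read_state()["clock"])
P,I,uv=cloud(c);k=(P[:,2]>6)&(np.hypot(P[:,0]-440,P[:,1]+20)<70)
print(P[k].min(0),P[k].max(0),uv[k].min(0),uv[k].max(0))
for lo,hi in((58,66),(33,40)):
    j=k&(P[:,2]>lo)&(P[:,2]<hi);q=P[j];print(lo,len(q),q.mean(0),cv2.minAreaRect(q[:,:2].astype(np.float32)))
u0,v0=uv[k].min(0)-8;u1,v1=uv[k].max(0)+8
cv2.imwrite("pics/st.png",cv2.resize(c["image"][max(v0,0):v1,u0:u1],None,fx=4,fy=4,interpolation=cv2.INTER_CUBIC)[:600,:800])
```

```text
True
[441.24598383 -17.88355574  29.80851813] 68.25265239578405 [-1.30375674 -0.01535817  6.21031101] [ 0.32277941 -0.18070716  0.04321425]
cap_mid [440.20539525 -19.9285159   31.74121401]
17.7
[414.61949589 -80.20374422  24.21676991] [496.64851923  40.24375663 279.79723074] [ 70 114] [584 399]
58 561 [439.5236606  -21.74244364  61.40019941] ((439.92767333984375, -21.674970626831055), (39.7406120300293, 12.249711990356445), 63.40962600708008)
33 1332 [438.131013   -21.57362688  35.50128927] ((439.8168029785156, -21.658889770507812), (47.81242752075195, 47.641815185546875), 63.51263427734375)
```

View pics/st.png

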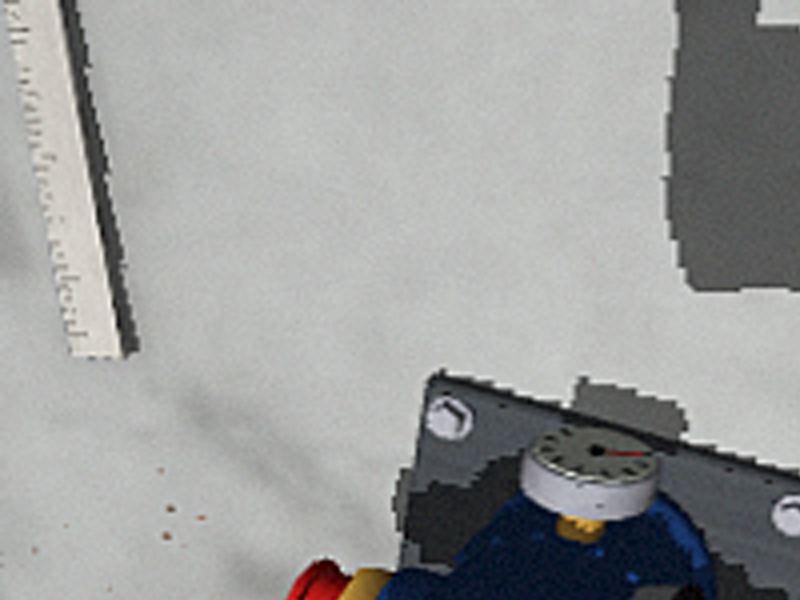

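The picture itself misses the cap: it shows the calipers and the filter's foot plate. The depth data is clear, though. The cap stands upright, with the wing top at z=61.4, centre (439.9,-21.7) and wing angle 63.4°. Regrasping from above and going to the mouth.

Run:
```python
from rig import bot
from h import *
a=1.107-np.pi/2;C=np.array([439.7,-21.5,30.])
q=down(a);g=C+28*UP
bot.move_gripper(60);bot.move_to(g+70*UP,q);print(bot.servo_line(g,speed=80,until_force=6))
bot.move_gripper(0,80);s=bot.read_state();print(s["grip_width"],s["grip_force"],s["ee_pos"])
bot.servo_line(g+140*UP,speed=150)
qm=down(SLOT+np.pi/2);t=MOUTH+(34+28)*UP
bot.move_to(t+30*UP,qm);bot.servo_line(t,speed=80);bot.dwell(.3);s=bot.read_state();f0=s["ft_force"];print(s["ee_pos"],f0,s["joint_positions"].round(2))
r=bot.servo_line(MOUTH+(19.5+28)*UP,speed=10,until_force=4);bot.dwell(.2);s=bot.read_state()
print(r,"mid above mouth",s["ee_pos"][2]-28-110,s["ee_pos"],s["ft_force"]-f0,s["moment"],s["clock"])
```

```text
False
10.30917925795559 78.5854160785675 [439.88991603 -21.54909381  58.32448061]
[ 573.79949356 -155.43085203  172.3404558 ] [ 0.40838785  0.78089841 -1.3114477 ] [-0.33  0.47  1.48 -0.    1.2  -1.86]
True mid above mouth 25.904194697282776 [ 573.83729698 -155.0499172   163.9041947 ] [4.28995389 0.94879237 1.46769827] [ 0.36527731 -0.76160268  0.00714421] 26.1917
```

```bash
cat > comp.py <<'E'
from rig import bot
from h import *
def F():
    bot.dwell(.06);s=bot.read_state();return s["ft_force"]-F0,s["ee_pos"],s
F0=np.array([.41,.78,-1.31])
def center(t,n=8,k=.15,tol=1.2):
    "shift the commanded point t in xy along the side force until it fades"
    for i in range(n):
        f,e,s=F()
        if np.hypot(*f[:2])<tol: break
        t=t+np.r_[np.clip(k*f[:2],-.5,.5),0];bot.servo_line(t,speed=20)
    return t,f,e
E
python3 - <<'E'
from comp import *
t=bot.read_state()["ee_pos"].copy()
for z in np.arange(26,19,-.75):
    t[2]=138+z;bot.servo_line(t,speed=15);t,f,e=center(t)
    print(round(z,2),(e-MOUTH-28*UP).round(2),f.round(1))
    if f[2]>7:break
print(bot.read_state()["clock"],bot.read_state()["moment"])
E
```

```text
26.0 [ 0.64  0.37 25.89] [0.2 0.3 0.2]
25.25 [ 0.74  0.38 25.16] [ 0.  -0.4 -0.8]
24.5 [ 0.76  0.38 24.44] [ 0.1 -0.2 -0.6]
23.75 [ 0.78  0.37 23.7 ] [-0.1  0.3 -0.4]
23.0 [ 0.76  0.38 22.94] [ 1.  -0.1 -1.7]
22.25 [ 0.77  0.39 22.2 ] [ 0.8 -0.1 -1.4]
21.5 [ 0.78  0.42 21.44] [-0.6  0.7 -1.3]
20.75 [ 0.78  0.41 20.68] [ 0.5 -0.2 -0.3]
20.0 [ 0.77  0.39 19.94] [ 0.1  0.4 -0.1]
19.25 [ 0.84  0.37 19.4 ] [ 0.4 -0.3  2.7]
29.8917 [ 0.17962909 -0.11309403  0.02748373]
```

The lugs went straight into the slots, with spring contact at about 19.3 mm. Pressing down, then turning clockwise.

Run:
```python
from comp import *
t=bot.read_state()["ee_pos"].copy()
for z in (17,14.5,12,10,8.5,7.7):
    t[2]=138+z;bot.servo_line(t,speed=15);t,f,e=center(t,4)
    print(z,(e-MOUTH-28*UP).round(2),f.round(1))
    if f[2]>22:break
if e[2]-138<9.5:
    a=SLOT+np.pi/2
    for i in range(1,17):
        b=a-.1*i;bot.servo_line(t,down(b),speed=15);f,e,s=F();y=q2R(s["tool_rot"]).apply([0,1,0])
        print(round(.1*i,2),round(a-np.arctan2(y[1],y[0]),3),(e-MOUTH-28*UP).round(2),f.round(1),s["moment"].round(2),round(s["clock"],1))
        if abs(s["moment"][2])>.9 or f[2]>25 or np.hypot(*f[:2])>15:break
```

```text
17 [ 0.87  0.39 17.22] [-0.1 -0.5  6.2]
14.5 [ 0.81  0.28 14.84] [0.7 0.2 8.3]
12 [ 0.8   0.33 12.57] [-0.7  0.1  8.8]
10 [ 0.84  0.34 10.71] [ 0.1  0.3 10.2]
8.5 [0.83 0.33 9.34] [-0.6  0.8 12.4]
7.7 [0.73 0.33 8.8 ] [ 1.   0.6 12.2]
0.1 0.1 [0.71 0.19 8.92] [ 0.3  0.9 13.2] [ 0.22 -0.01 -0.07] 34.4
0.2 0.2 [0.72 0.13 8.96] [-0.4 -0.1 12.4] [ 0.12 -0.03 -0.09] 34.7
0.3 0.3 [0.71 0.13 8.94] [-0.1 -1.1 13.6] [ 0.14  0.04 -0.05] 35.0
0.4 0.4 [0.67 0.09 8.92] [-0.9 -0.4 12.6] [ 0.07  0.05 -0.07] 35.4
0.5 0.5 [0.66 0.1  8.93] [ 0.4 -1.1 12.6] [ 0.06  0.06 -0.1 ] 35.7
0.6 0.6 [0.64 0.1  8.9 ] [-1.4 -1.5 13.7] [ 0.02 -0.01 -0.07] 36.0
0.7 0.7 [0.65 0.11 8.91] [-1.5 -1.2 13.2] [ 0.08  0.02 -0.03] 36.3
0.8 0.8 [0.64 0.1  8.91] [-0.1 -1.7 13.1] [ 0.04  0.05 -0.07] 36.6
0.9 0.9 [0.65 0.08 8.92] [-0.1 -0.7 13.6] [ 0.06  0.02 -0.12] 36.9
1.0 1.0 [0.65 0.08 8.91] [-0.  -1.6 13.3] [ 0.09 -0.01 -0.07] 37.2
1.1 1.1 [0.64 0.09 8.92] [-0.9 -0.2 13.5] [ 0.06  0.05 -0.06] 37.5
1.2 1.2 [0.65 0.08 8.92] [-1.2 -0.9 13.5] [ 0.02  0.05 -0.07] 37.8
1.3 1.3 [0.66 0.08 8.91] [-0.1 -1.3 13.7] [ 0.07  0.03 -0.05] 38.1
1.4 1.4 [0.62 0.09 8.9 ] [-0.6 -0.9 13.3] [-0.02  0.12 -0.06] 38.4
1.5 1.498 [0.47 0.07 8.9 ] [-2.8 -1.3 14.8] [-0.14  0.3   1.58] 38.7
```

The solid stop was felt between 1.4 and 1.5 rad. I'll relax slightly, let it rise into the notches, test with a light pull and release.

Run:
```python
from comp import *
t=bot.read_state()["ee_pos"].copy();t[:2]=MOUTH[:2]+[.65,.1]
a=SLOT+np.pi/2;bot.servo_line(t,down(a-1.42),speed=15);t[2]=138+8
for z in (9,11,12.5,13.5,14.5,15.5):
    t[2]=138+z;bot.servo_line(t,speed=15);f,e,s=F();print(z,(e-MOUTH-28*UP).round(2),f.round(1),s["moment"].round(2))
    if f[2]<-6:break
t[2]=e[2]-1.0;bot.servo_line(t,speed=15);f,e,s=F();print(e[2]-138,f.round(1))
bot.move_gripper(40);bot.dwell(.3);bot.servo_line(t+[0,0,80],speed=100)
m=bot.read_camera("wrist")["mount"];qd=down(1.57);off=q2R(qd).apply(m[:3,3])
bot.move_to([MOUTH[0]-off[0],MOUTH[1]-off[1],300],qd);bot.dwell(.3);c=wrist(bot)
P,I,uv=cloud(c);k=(np.hypot(P[:,0]-574,P[:,1]+155)<40)
for lo,hi in((148,162),(122,136)):
    j=k&(P[:,2]>lo)&(P[:,2]<hi);p=P[j];A=np.c_[p[:,:2]-p[:,:2].mean(0),np.ones(len(p))];print(len(p),np.median(p,0),"slope",np.linalg.lstsq(A,p[:,2],rcond=None)[0].round(3),cv2.minAreaRect(p[:,:2].astype(np.float32)))
cv2.imwrite("pics/fin.png",cv2.resize(c["image"][60:160,260:380],(720,600),interpolation=cv2.INTER_CUBIC));print(bot.read_state()["clock"])
```

```text
9 [ 0.78 -0.05  9.71] [-3.5  1.  11.9] [0.12 0.47 0.24]
11 [ 0.76 -0.09 11.67] [-3.3 -0.8 11.3] [0.1  0.46 0.18]
12.5 [ 0.73 -0.04 13.01] [-2.6  0.  10.5] [0.   0.42 0.19]
13.5 [ 0.66 -0.06 13.45] [-0.1 -1.5  4.2] [-0.13 -0.1   0.21]
14.5 [ 0.55  0.03 13.55] [ 4.5 -4.  -6. ] [-0.44 -0.9   0.16]
15.5 [ 0.44  0.04 13.64] [  7.3  -4.  -12.8] [-0.71 -1.5   0.11]
13.097152777252262 [-1.1 -1.7  7.2]
594 [ 574.14869416 -155.33734725  154.54438386] slope [-5.00000e-03 -0.00000e+00  1.54467e+02] ((573.9881591796875, -155.48646545410156), (12.768696784973145, 39.559242248535156), 6.178776741027832)
1437 [ 568.70231371 -155.65994136  128.58068638] slope [-0.00000e+00  3.00000e-03  1.28544e+02] ((573.840576171875, -155.65512084960938), (47.883121490478516, 48.006587982177734), 52.03321075439453)
44.6
```

View pics/fin.png

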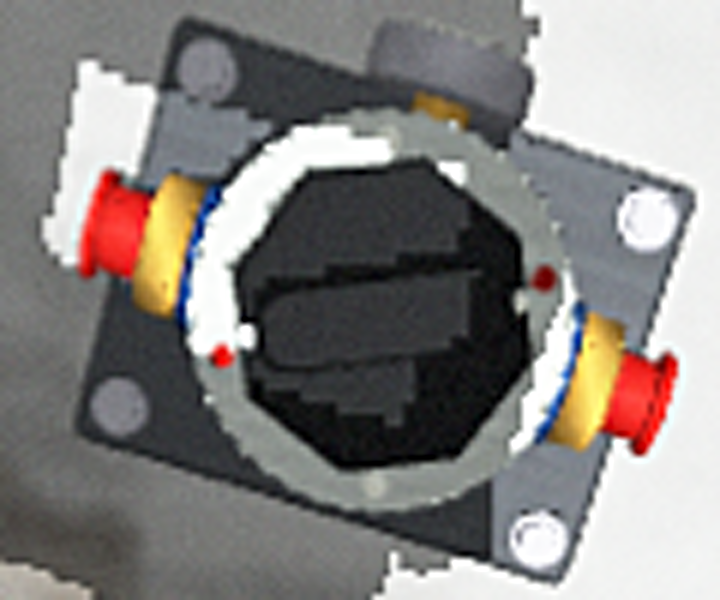

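The picture shows the cap sitting level on the collar, its white dots (245,335) and (522,298) next to the red stop dots (222,356) and (543,278). The flange top is at 128.6 mm, which puts cap_mid about 12.6–13 mm above the mouth, and it held against a 13 N pull. Handing in.

```bash
python3 -c "
from rig import bot
print(bot.finish_job())"
```

```text
the job is handed in; nothing more can be done
None
```

The black bayonet cap is locked level in the filter's mouth and released; I handed the job in after about 45 s of the 72 s allowed, but the hand-in returned no verdict.

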